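# Set the stock tags on the kiln-furniture board

## Task

Each kiln-furniture bin on the board has a hinged stoneware tag in front of it. Gently push the tags over with a fingertip so that only the full bins show the solid disc: at a full bin (heaped above its rim) the tag leans back towards the bin, at every other bin it leans forward towards the robot and shows the ring. Only the tags are to be moved: leave the bins and everything standing among and around them where they are.

Things in the scene. Friction and masses are not known exactly. Their poses are not given: they have to be found in the camera images.
- tag1 (a joint): angle of hinged glazed stoneware tag 1 (rad): 0 upright, +0.75 leaning to its stop towards the bin (solid disc faces up), -0.75 leaning to its stop towards the robot (ring faces up). Smooth and swings freely: under 1 N moves it, and past upright it falls to the other stop. Plate 46 wide, 5 thick, free edge 70 from hinge; at a stop that edge is 48 out from the hinge and 51 above it.
- tag1_hinge (a point): centre of tag 1's hinge pin, 35 above the bench, 20 above the board. x points level to the bin the tag belongs to, y along the pin, z up. The bracket (34 in x, 64 in y) and stop rods rise 8 above this point. Tags stand in a row 98 apart. Beyond the hinge in x: a 9 high strip at 115 to 127, the bin's front wall at 131.
- tag2 (a joint): angle of hinged glazed stoneware tag 2 (rad): 0 upright, +0.75 leaning to its stop towards the bin (solid disc faces up), -0.75 leaning to its stop towards the robot (ring faces up). Smooth and swings freely: under 1 N moves it, and past upright it falls to the other stop. Plate 46 wide, 5 thick, free edge 70 from hinge; at a stop that edge is 48 out from the hinge and 51 above it.
- tag2_hinge (a point): centre of tag 2's hinge pin, 35 above the bench, 20 above the board. x points level to the bin the tag belongs to, y along the pin, z up. The bracket (34 in x, 64 in y) and stop rods rise 8 above this point. Tags stand in a row 98 apart. Beyond the hinge in x: a 9 high strip at 115 to 127, the bin's front wall at 131.
- tag3 (a joint): angle of hinged glazed stoneware tag 3 (rad): 0 upright, +0.75 leaning to its stop towards the bin (solid disc faces up), -0.75 leaning to its stop towards the robot (ring faces up). Smooth and swings freely: under 1 N moves it, and past upright it falls to the other stop. Plate 46 wide, 5 thick, free edge 70 from hinge; at a stop that edge is 48 out from the hinge and 51 above it.
- tag3_hinge (a point): centre of tag 3's hinge pin, 35 above the bench, 20 above the board. x points level to the bin the tag belongs to, y along the pin, z up. The bracket (34 in x, 64 in y) and stop rods rise 8 above this point. Tags stand in a row 98 apart. Beyond the hinge in x: a 9 high strip at 115 to 127, the bin's front wall at 131.
- tag4 (a joint): angle of hinged glazed stoneware tag 4 (rad): 0 upright, +0.75 leaning to its stop towards the bin (solid disc faces up), -0.75 leaning to its stop towards the robot (ring faces up). Smooth and swings freely: under 1 N moves it, and past upright it falls to the other stop. Plate 46 wide, 5 thick, free edge 70 from hinge; at a stop that edge is 48 out from the hinge and 51 above it.
- tag4_hinge (a point): centre of tag 4's hinge pin, 35 above the bench, 20 above the board. x points level to the bin the tag belongs to, y along the pin, z up. The bracket (34 in x, 64 in y) and stop rods rise 8 above this point. Tags stand in a row 98 apart. Beyond the hinge in x: a 9 high strip at 115 to 127, the bin's front wall at 131.
- tag5 (a joint): angle of hinged glazed stoneware tag 5 (rad): 0 upright, +0.75 leaning to its stop towards the bin (solid disc faces up), -0.75 leaning to its stop towards the robot (ring faces up). Smooth and swings freely: under 1 N moves it, and past upright it falls to the other stop. Plate 46 wide, 5 thick, free edge 70 from hinge; at a stop that edge is 48 out from the hinge and 51 above it.
- tag5_hinge (a point): centre of tag 5's hinge pin, 35 above the bench, 20 above the board. x points level to the bin the tag belongs to, y along the pin, z up. The bracket (34 in x, 64 in y) and stop rods rise 8 above this point. Tags stand in a row 98 apart. Beyond the hinge in x: a 9 high strip at 115 to 127, the bin's front wall at 131.
- bin_a_front (a point): lower front edge of a grey plastic parts bin, FULL: heaped above the rim with short round buff kiln posts, up to 93 high. Loose, 108 deep, 86 wide, 60 high; this point is the middle of that edge, on the board 15 above the bench, the bin lying beyond it in x. It stands 131 straight behind (hinge x) the tag that belongs to it; the five bins stand in a row in any order.
- bin_b_front (a point): lower front edge of a grey plastic parts bin, FULL: heaped above the rim with short square buff kiln posts, up to 93 high. Loose, 108 deep, 86 wide, 60 high; this point is the middle of that edge, on the board 15 above the bench, the bin lying beyond it in x. It stands 131 straight behind (hinge x) the tag that belongs to it; the five bins stand in a row in any order.
- bin_c_front (a point): lower front edge of a grey plastic parts bin, NOT full: empty. Loose, 108 deep, 86 wide, 60 high; this point is the middle of that edge, on the board 15 above the bench, the bin lying beyond it in x. It stands 131 straight behind (hinge x) the tag that belongs to it; the five bins stand in a row in any order.
- bin_d_front (a point): lower front edge of a grey plastic parts bin, NOT full: only two small three-armed terracotta stilts on its floor. Loose, 108 deep, 86 wide, 60 high; this point is the middle of that edge, on the board 15 above the bench, the bin lying beyond it in x. It stands 131 straight behind (hinge x) the tag that belongs to it; the five bins stand in a row in any order.
- bin_e_front (a point): lower front edge of a grey plastic parts bin, NOT full: only one round and one square post on its floor. Loose, 108 deep, 86 wide, 60 high; this point is the middle of that edge, on the board 15 above the bench, the bin lying beyond it in x. It stands 131 straight behind (hinge x) the tag that belongs to it; the five bins stand in a row in any order.
- post: loose buff round kiln post 26 in diameter, 36 high, standing upright on the board between two tags; origin at the centre of its underside. To be left alone.
- square_post: loose square kiln post 24 x 24 x 30 high, standing on the board between two tags; origin at the centre of its underside. To be left alone.
- mug: white mug, 76 in diameter, 85 high, on the bench to the left of the board; origin at the centre of its underside. To be left alone.
- teabowl: dark tea bowl, 72 in diameter, 66 high, on the bench left of the board; origin at the centre of its underside. To be left alone.
- roller: wooden rolling pin 320 long along its x, 42 in diameter, lying on the bench right of the board; origin at the centre of its underside. To be left alone.
- slat: wooden thickness slat 240 x 34 x 9 lying flat on the bench right of the board; origin at the centre of its underside. To be left alone.
- rib: wooden rib 105 x 45 x 6 lying flat on the bench at the robot's left; origin at the centre of its underside. To be left alone.
Not all that is in view belongs to the job. Leave any red look-alike of the part that bears bin_b_front alone.

How it is judged (in metres and radians):
At the end, for the whole second after the job is handed in: The tag in front of each of the two full bins leans towards its bin (joint above +0.6 rad), the tags in front of the other three lean towards the robot (joint below -0.6 rad), all tags at rest (((horizontal distance between any of bin_a_front, bin_b_front and tag1_hinge below 0.148 m and value of joint tag1 above 0.6 rad) or (not (horizontal distance between any of bin_a_front, bin_b_front and tag1_hinge below 0.148 m) and value of joint tag1 below -0.6 rad)) and ((horizontal distance between any of bin_a_front, bin_b_front and tag2_hinge below 0.148 m and value of joint tag2 above 0.6 rad) or (not (horizontal distance between any of bin_a_front, bin_b_front and tag2_hinge below 0.148 m) and value of joint tag2 below -0.6 rad)) and ((horizontal distance between any of bin_a_front, bin_b_front and tag3_hinge below 0.148 m and value of joint tag3 above 0.6 rad) or (not (horizontal distance between any of bin_a_front, bin_b_front and tag3_hinge below 0.148 m) and value of joint tag3 below -0.6 rad)) and ((horizontal distance between any of bin_a_front, bin_b_front and tag4_hinge below 0.148 m and value of joint tag4 above 0.6 rad) or (not (horizontal distance between any of bin_a_front, bin_b_front and tag4_hinge below 0.148 m) and value of joint tag4 below -0.6 rad)) and ((horizontal distance between any of bin_a_front, bin_b_front and tag5_hinge below 0.148 m and value of joint tag5 above 0.6 rad) or (not (horizontal distance between any of bin_a_front, bin_b_front and tag5_hinge below 0.148 m) and value of joint tag5 below -0.6 rad)) and velocity of joint tag1 between -0.3 and 0.3 rad/s and velocity of joint tag2 between -0.3 and 0.3 rad/s and velocity of joint tag3 between -0.3 and 0.3 rad/s and velocity of joint tag4 between -0.3 and 0.3 rad/s and velocity of joint tag5 between -0.3 and 0.3 rad/s); the robot touches nothing.
It fails at once if a tag is pushed with another part of the robot than its fingers (contact force between the arm and tag1 above 1 N or contact force between the arm and tag2 above 1 N or contact force between the arm and tag3 above 1 N or contact force between the arm and tag4 above 1 N or contact force between the arm and tag5 above 1 N).
It fails at once if a tag is pushed harder than 20 N (contact force between any of tag1, tag2, tag3, tag4, tag5 and anything else above 20 N).
It fails at once if a bin is shifted by more than 15 mm, lifted or tipped (distance of any of bin_a_front, bin_b_front, bin_c_front, bin_d_front, bin_e_front from where it was at the start of the episode above 0.015 m or angle between any of bin_a_front, bin_b_front, bin_c_front, bin_d_front, bin_e_front's own z axis and vertical above 0.2 rad).
It fails at once if a thing standing about is shifted by more than 20 mm, lifted or knocked over (distance of any of post, square_post, mug, teabowl, roller, slat, rib from where it was at the start of the episode above 0.02 m or angle between any of post, square_post, mug, teabowl, roller, slat, rib's own z axis and vertical above 0.3 rad).
It also fails if it takes over 45 s, if anything falls off the work surface, if the arm or the gripper's body presses on something with over 40 N, if the wrist force passes 120 N, or if a joint passes its speed limit or range.

## Robot

A 6-joint arm with a two-finger parallel gripper is mounted at the origin on the work surface. World frame = base frame: x ahead of the robot, y to its left, z up, the work surface at z = 0. Lengths are in mm, angles in rad, forces in N, time in s.
With the tool pointing down it reaches from about 300 to 775 mm from the base axis. Payload 14.6 kg.
Tool frame: the origin (TCP) lies midway between the tips of the shut fingers; the grasp point (between the pads) lies 19 mm behind it; z points along the fingers, y is the direction in which the jaws open and shut (so a half turn about z gives the same grasp; the last joint's range is limited). The gripper opens to 94 mm and grips with 3 to 60 N. Pads are 16 mm wide; open, the fingers measure 119 mm over their backs; the gripper's body (75 mm by 177 mm) begins 78 mm behind the grasp point.
Start: joints at [1.121, 0.3, 1.521, -0, 1.321, -0.067], TCP at [205.432, 510.183, 205.446] pointing down, gripper open.
Joint ranges: [-3.03, 3.03], [-0.79, 2.21], [0.23, 2.52], [-1.04, 4.18], [0, 3.07], [-2.55, 2.55]. Speed limits (rad/s): [2.22, 2.22, 2.57, 3.14, 3.14, 3.14].

## Interface

Orientations are given as [roll, pitch, yaw] about the fixed x, y, z axes, in that order (R = Rz(yaw) Ry(pitch) Rx(roll)).
In Python, from cell import manip, camera gives the robot as it stands. The module is installed in compiled form; this text tells all that it offers.
- The arm moves only by the tool jog_arm, never from a script. Its argument "commands" is a list of rows, each a list of 7 numbers: the shift along the world's x, y, z in units of 1 m (1.0 is 1 m), then the turn, a rotation vector about the world's x, y, z in units of 120 degrees (1.0 is 120 degrees), then the opening, from 0 (shut) to 1 (fully open). In form: [[x, y, z, ax, ay, az, grip], ...]. A call has exactly 10 rows; each row is the pose to reach, as a shift and turn from the pose commanded when the call began; what a row does not reach only later rows make up. A row lasts 1/8 s, in which the tool goes at most 62.5 mm and 10.7 degrees, less where a joint would pass 70% of its speed; a pose out of reach is approached as far as the arm can. A call with a number of a shift or a turn outside -1 to 1 is refused whole. A call with a gripper value outside its range is refused whole. The fingers move at their own pace and stop on an object; "grip_force" is the grip in N (left out, the last holds). Time passes only in rows, so rows that repeat a pose let the fingers close, or fill a call up. It gives the time, the measured TCP pose, the force and the opening at its end, in the units of the state.
- manip.read_state(): the state, without advancing time (a new reading comes with each control period).
- camera(name): name is "scene" or "side" or "wrist"; returns a dict with "pixels" (384x512x3 uint8, blue, green, red), "vertical_fov" (degrees; the focal length in pixels is half the picture's height over the tangent of half this angle, whatever the lens; pixels are square), "cx", "cy" (the principal point, pixels), "rvec" (rotation vector, rad) and "tvec" (3), from world to camera coordinates, as OpenCV has them. Camera axes: x right, y down, z forward; pixel columns grow to the right and rows downward; lengths in mm; the calibration is good to about 2 mm. A picture is of the moment at which its call begins. There is no depth.
- manip.sign_off(): hands the job in, once; it reports no verdict.
The state is a dict: "clock": time; "joints": joint angles; "qd": joint speeds; "effort": joint torques, N m; "eef_pos": TCP position; "eef_rot": TCP orientation; "wrist_force": force on the tool from outside, world axes, zero at the start; "moment": the same for the moment, N m; "finger_gap": finger opening in mm.
Only numpy, scipy, OpenCV 4.12 (cv2) and the standard library are available. Lean on these libraries where they do the work, as an engineer would, in place of code of your own. Each camera call takes 0.05 s, during which the arm holds its last target.

## Working session

There is one attempt and no reset: what is moved stays moved. The work goes in short steps, Python scripts to look and compute and a tool call to move; the robot and the scene stay as the last step left them, time stands still between calls to the robot, and variables do not carry over. Pictures are saved under pics/ and viewed, and the job is handed in when it is done.

Besides the shell and the picture viewer there is one more tool, called after ">>>" as a command line: name --pt "numbers of a row" for each row, then --argument value for the rest. jog_arm: Moves the arm, as the interface text tells. Its arguments: {"type":"object","properties":{"commands":{"type":"array","items":{"type":"array","items":{"type":"number"}}},"grip_force":{"type":"number"}},"required":["commands"]}

```bash
mkdir -p pics; cat > h.py <<'E'
import numpy as np,cv2
from cell import manip,camera
def grab(n,fn=None):
    c=camera(n)
    if fn: cv2.imwrite('pics/'+fn,c['pixels'])
    return c
def K(c):
    f=192/np.tan(np.radians(c['vertical_fov']/2)); return f
def ray(c,u,v):
    f=K(c);R=cv2.Rodrigues(np.array(c['rvec'],float))[0];t=np.array(c['tvec'],float).ravel()
    return -R.T@t, R.T@np.array([(u-c['cx'])/f,(v-c['cy'])/f,1])
def onz(c,u,v,z):
    o,d=ray(c,u,v); return o+d*(z-o[2])/d[2]
def proj(c,P):
    R=cv2.Rodrigues(np.array(c['rvec'],float))[0];t=np.array(c['tvec'],float).ravel()
    p=R@np.array(P,float)+t; return p[0]/p[2]*K(c)+c['cx'],p[1]/p[2]*K(c)+c['cy']
E
python3 - <<'E'
from h import *
s=manip.read_state();print(s)
for n in ['scene','side','wrist']:
    c=grab(n,n+'0.png');print(n,c['vertical_fov'],c['cx'],c['cy'],ray(c,256,192)); 
    im=cv2.resize(c['pixels'],(768,576),interpolation=cv2.INTER_CUBIC);cv2.imwrite('pics/'+n+'0b.png',im)
E
```

```text
{'clock': 0.0, 'joints': array([ 1.12140707e+00,  3.00492697e-01,  1.52156644e+00, -6.86831465e-06,
        1.32070767e+00, -6.65946812e-02]), 'qd': array([ 0.00053871, -0.00096004,  0.00117015,  0.00296147, -0.00160398,
       -0.00148118]), 'effort': array([-2.68998869e-03, -5.31814528e+01, -3.52724004e+01,  7.07170763e-02,
        2.43768393e-02, -1.83145171e-04]), 'eef_pos': array([205.32151097, 509.95846292, 204.88068201]), 'eef_rot': array([-3.14042067e+00, -7.14962690e-05,  2.75879974e+00]), 'wrist_force': array([ 0.19596515, -0.06772687,  0.46813482]), 'moment': array([-0.00739797, -0.00087275, -0.00041751]), 'finger_gap': 94.1993445714558}
scene 43.13131097746305 250.48348877635297 187.0191100602569 (array([1322.36535495, -211.91389512, 1302.01070392]), array([-0.53159489,  0.14317756, -0.83494978]))
side 56.40006753709402 253.78861478271924 190.577540011722 (array([ 472.57424206, -864.1304012 ,  743.86883109]), array([ 0.04959798,  0.76449549, -0.64276015]))
wrist 61.08290850848636 259.1753962979202 195.7481219477022 (array([138.62522405, 537.07908887, 384.06368812]), array([ 0.21546113, -0.09934216, -0.97156344]))
```

View pics/scene0b.png

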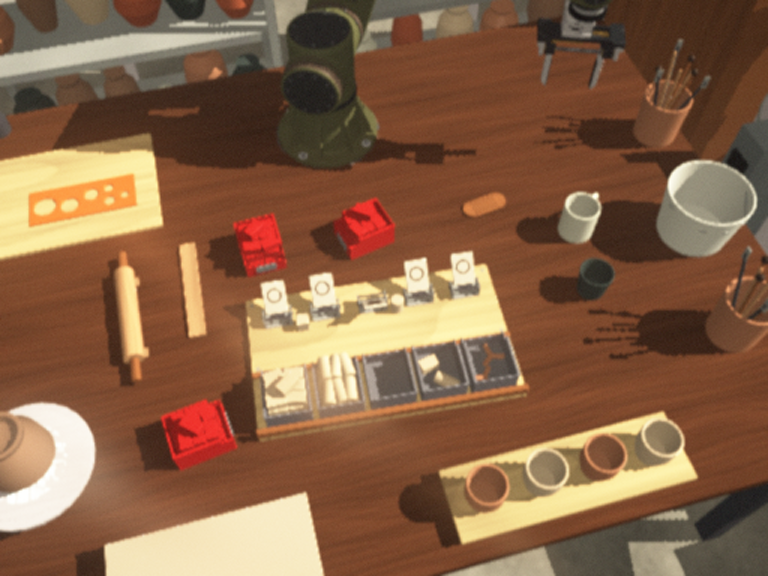

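View pics/side0b.png

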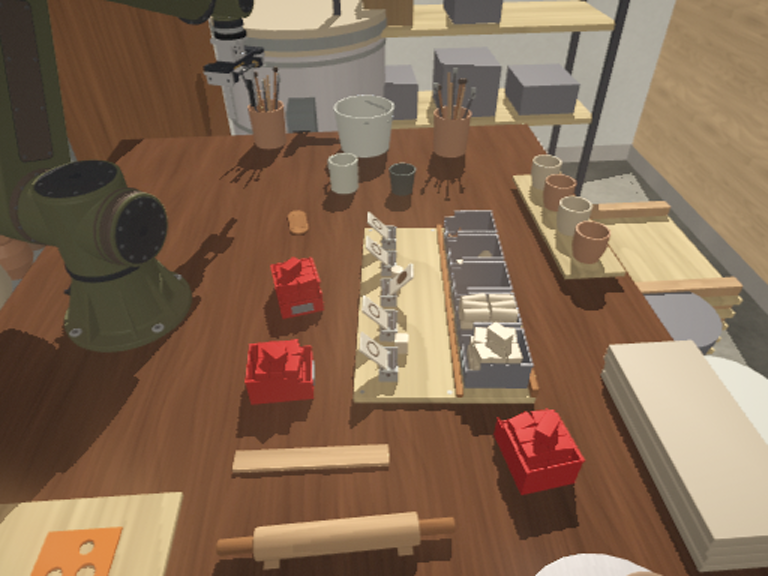

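View pics/wrist0b.png

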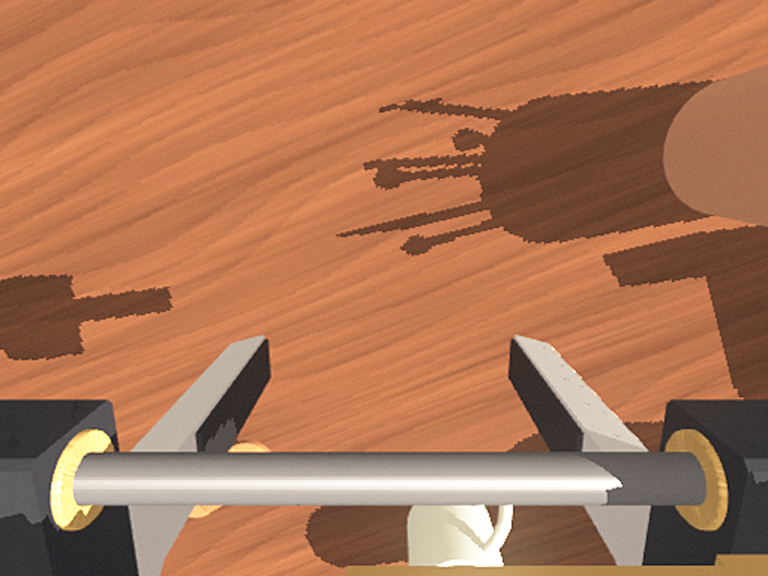

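The scene picture (at 768 px wide) shows the tags from left to right at (275,298), (322,290), (373,300), (417,275) and (462,270). Only the third one leans towards its bin. The bins behind them are, in order: square posts heaped, round posts heaped, empty, two posts, stilts. So the first two tags go back, the third comes forward, and the other two stay as they are. I'll zoom in and measure.

```bash
python3 - <<'E'
from h import *
a=cv2.imread('pics/scene0.png')[160:300,155:360];cv2.imwrite('pics/z1.png',cv2.resize(a,None,fx=3.9,fy=3.9,interpolation=cv2.INTER_CUBIC))
a=cv2.imread('pics/side0.png')[135:275,225:365];cv2.imwrite('pics/z2.png',cv2.resize(a,None,fx=4.2,fy=4.2,interpolation=cv2.INTER_CUBIC))
E
```

```text
(no output)
```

View pics/z1.png

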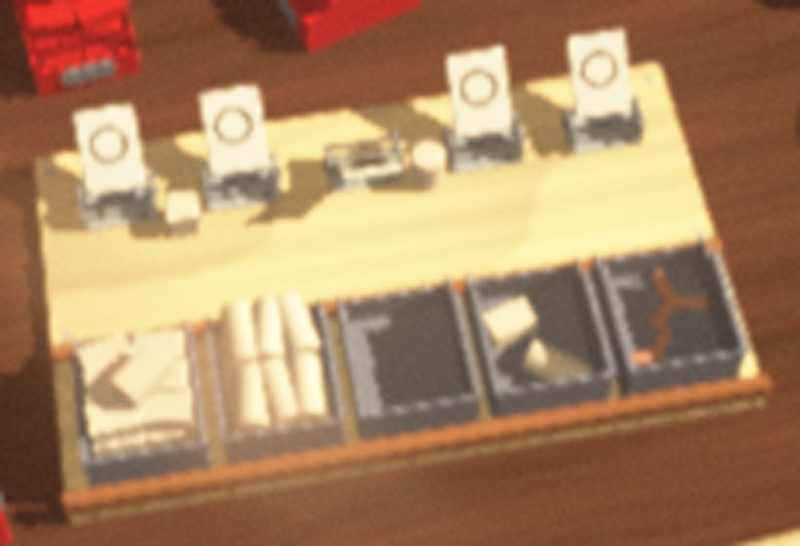

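View pics/z2.png

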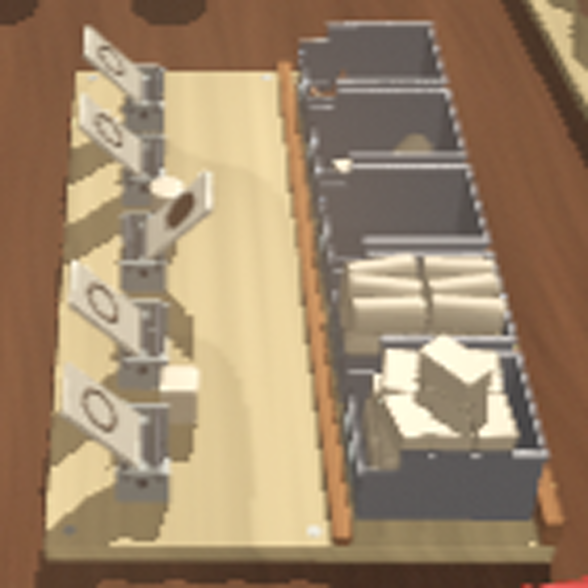

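```bash
python3 - <<'E'
from h import *
c=camera('scene');s=camera('side')
Z=lambda x,y:(155+(x+.5)/3.9-.5,160+(y+.5)/3.9-.5)
E={1:((75,113),(133,104)),2:((200,95),(260,87)),4:((447,53),(505,46)),5:((568,37),(624,30))}
m={}
for k,(a,b) in E.items():
    A=onz(c,*Z(*a),86);B=onz(c,*Z(*b),86);m[k]=(A+B)/2;print(k,A[:2].round(1),B[:2].round(1),np.linalg.norm(A-B).round(1),m[k].round(1))
ks=np.array([1,2,4,5.]);P=np.array([m[int(k)][:2] for k in ks])
cx=np.polyfit(ks,P[:,0],1);cy=np.polyfit(ks,P[:,1],1);print('pitch',np.hypot(cx[0],cy[0]))
yd=np.array([cx[0],cy[0]]);yd/=np.linalg.norm(yd);xd=np.array([yd[1],-yd[0]])
print('x dir',xd,'yd',yd,'yaw',np.arctan2(xd[1],xd[0]))
for k in range(1,6):
    e=np.array([np.polyval(cx,k),np.polyval(cy,k)]);h=e+48*xd
    print(k,'edge',e.round(1),'hinge',h.round(1))
    q=proj(s,[*h,35]);print('  side zoom hinge',((q[0]-225)*4.2),((q[1]-135)*4.2))
    q=proj(c,[*h,35]);print('  scene zoom hinge',((q[0]-155)*3.9),((q[1]-160)*3.9))
    if k==3:
        e3=h+48*xd;q=proj(s,[*e3,86]);print('  side zoom edge3',((q[0]-225)*4.2),((q[1]-135)*4.2))
    b=h+131*xd;q=proj(c,[*b,75]);print('  scene bin front rim',((q[0]-155)*3.9),((q[1]-160)*3.9))
# board corners on z=15
for n,(x,y) in {'L':(37,157),'R':(660,62),'fl':(48,352)}.items(): print(n,onz(c,*Z(x,y),15))
# posts tops
print('square',onz(c,*Z(183,203),45),'round',onz(c,*Z(430,153),51))
E
```

```text
1 [ 472.  -239.6] [ 475.3 -194.6] 45.1 [ 473.7 -217.1   86. ]
2 [ 480.6 -142.6] [485.3 -95.8] 47.0 [ 483.  -119.2   86. ]
4 [491.9  53.9] [497.3 100.1] 46.4 [494.6  77.   86. ]
5 [501.8 150.8] [506.8 195.9] 45.3 [504.3 173.4  86. ]
pitch 97.98474157495409
x dir [ 0.99722098 -0.07450042] yd [0.07450042 0.99722098] yaw -0.07456951151490289
1 edge [ 474.3 -216.9] hinge [ 522.2 -220.5]
  side zoom hinge 144.55924483942 442.2624974819951
  scene zoom hinge 117.5239348582735 193.9534572417889
  scene bin front rim 130.10579072854586 316.66751844762473
2 edge [ 481.6 -119.2] hinge [ 529.5 -122.8]
  side zoom hinge 143.99968295903722 334.9301079517566
  scene zoom hinge 241.39078337794257 174.12496987897586
  scene bin front rim 263.29687158163966 294.521930454321
3 edge [488.9 -21.5] hinge [536.8 -25.1]
  side zoom hinge 143.51672687820383 242.2918636192843
  scene zoom hinge 363.74493149823735 154.53863415811688
  side zoom edge3 211.0518639373886 187.06857042426373
  scene bin front rim 394.7386585422647 272.667196334818
4 edge [496.2  76.2] hinge [544.1  72.6]
  side zoom hinge 143.09565307902866 161.52357217824476
  scene zoom hinge 484.61392139254656 135.1900411542775
  scene bin front rim 524.4653888741774 251.09762348318182
5 edge [503.5 173.9] hinge [551.4 170.4]
  side zoom hinge 142.72528398566058 90.48120636850776
  scene zoom hinge 604.0246306433105 116.07488832961089
  scene bin front rim 652.5104121744663 229.8076668851962
L [ 456.62678211 -278.02886363   15.        ]
R [498.27617218 237.8229368   15.        ]
fl [ 632.01001795 -297.46266544   15.        ]
square [ 548.12432168 -173.69701784   45.        ] round [557.15173186  22.2986756   51.        ]
```

>>> jog_arm --pt "0.02 -0.03 0 0 0 0.015 0" --pt "0.055 -0.075 0 0 0 0.03 0" --pt "0.09 -0.125 0 0 0 0.045 0" --pt "0.13 -0.17 0 0 0 0.06 0" --pt "0.165 -0.22 0 0 0 0.075 0" --pt "0.2 -0.27 0 0 0 0.09 0" --pt "0.24 -0.32 0 0 0 0.105 0" --pt "0.275 -0.365 0 0 0 0.12 0" --pt "0.31 -0.415 0 0 0 0.135 0" --pt "0.345 -0.46 0 0 0 0.147 0"

```text
clock: 1.5
eef_pos: [551.3, 48.2, 205.5]
eef_rot: [3.142, 0.0, 3.067]
wrist_force: [0.7, 0.1, 0.7]
finger_gap: 0.6
```

```bash
python3 - <<'E'
from h import *
s=manip.read_state();print(s)
for n in ['scene','wrist']:
    c=grab(n); cv2.imwrite('pics/%s1.png'%n,cv2.resize(c['pixels'],(768,576)))
E
```

```text
{'clock': 1.5, 'joints': array([ 2.10166021e-02,  3.07461246e-01,  1.51107365e+00,  1.53563839e-05,
        1.32291476e+00, -1.47532727e+00]), 'qd': array([-0.69146295,  0.51654525, -0.66075591, -0.00090078,  0.13788963,
       -0.88779799]), 'effort': array([  3.18768471, -58.21976066, -30.37631035,  -0.1564644 ,
        -0.15461911,   1.66591175]), 'eef_pos': array([551.33575518,  48.20102487, 205.48837319]), 'eef_rot': array([3.14156420e+00, 1.40930425e-04, 3.06713643e+00]), 'wrist_force': array([0.74111855, 0.07489568, 0.6601773 ]), 'moment': array([-0.00033087, -0.01753177,  0.0242265 ]), 'finger_gap': 0.6217418365576488}
```

View pics/wrist1.png

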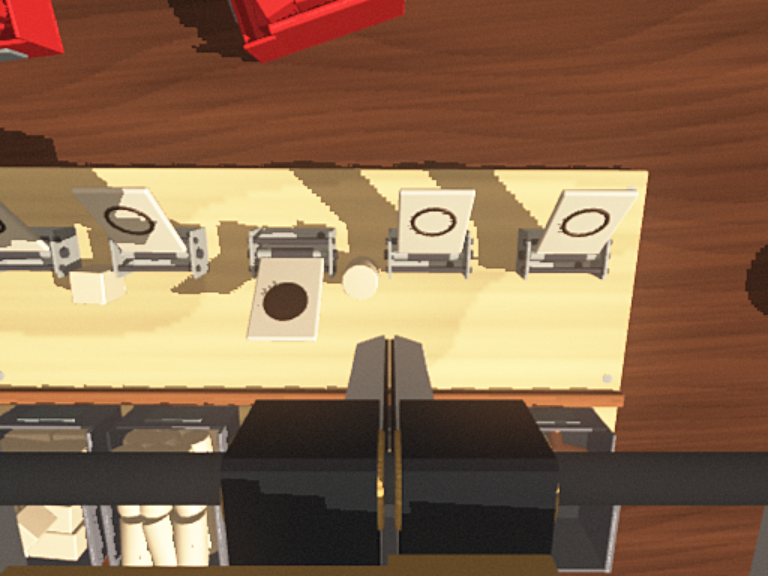

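The wrist view shows tag 3 leaning to its bin (disc at (285,300)) and tags 4 and 5 with the ring up. Next I'll go behind tag 3 and down.

>>> jog_arm --pt "0.02 -0.025 0 0 0 0 0" --pt "0.045 -0.055 0 0 0 0 0" --pt "0.064 -0.08 0 0 0 0 0" --pt "0.064 -0.08 0 0 0 0 0" --pt "0.064 -0.08 -0.03 0 0 0 0" --pt "0.064 -0.08 -0.06 0 0 0 0" --pt "0.064 -0.08 -0.09 0 0 0 0" --pt "0.064 -0.08 -0.12 0 0 0 0" --pt "0.064 -0.08 -0.14 0 0 0 0" --pt "0.064 -0.08 -0.14 0 0 0 0"

```text
clock: 2.85
eef_pos: [613.7, -29.1, 64.5]
eef_rot: [3.141, -0.002, 3.067]
wrist_force: [0.3, 0.1, 0.0]
finger_gap: 0.5
```

```bash
python3 - <<'E'
from h import *
c=grab('side');q=proj(c,manip.read_state()['eef_pos']);print(q)
cv2.imwrite('pics/side2.png',cv2.resize(c['pixels'][135:275,225:365],None,fx=4.2,fy=4.2))
E
```

```text
(np.float64(284.9139911204888), np.float64(184.46795586836922))
```

View pics/side2.png

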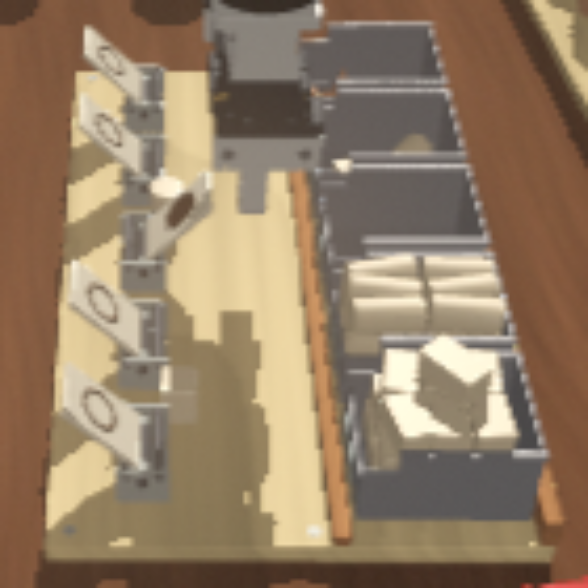

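The fingertip is at (252,208) in this crop, with clear air between it and tag 3's edge at (205,180). Now I'll pull it slowly towards the robot.

>>> jog_arm --pt "-0.009 0.001 0 0 0 0 0" --pt "-0.018 0.001 0 0 0 0 0" --pt "-0.027 0.002 0 0 0 0 0" --pt "-0.036 0.003 0 0 0 0 0" --pt "-0.045 0.003 0 0 0 0 0" --pt "-0.054 0.004 0 0 0 0 0" --pt "-0.063 0.005 0 0 0 0 0" --pt "-0.072 0.005 0 0 0 0 0" --pt "-0.08 0.006 0 0 0 0 0" --pt "-0.088 0.007 0 0 0 0 0"

```text
clock: 4.15
eef_pos: [525.9, -22.8, 65.5]
eef_rot: [3.142, 0.0, 3.067]
wrist_force: [1.0, -0.8, 0.8]
finger_gap: 0.5
```

```bash
python3 - <<'E'
from h import *
c=grab('side')
cv2.imwrite('pics/side3.png',cv2.resize(c['pixels'][135:275,225:365],None,fx=4.2,fy=4.2))
E
```

```text
(no output)
```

View pics/side3.png

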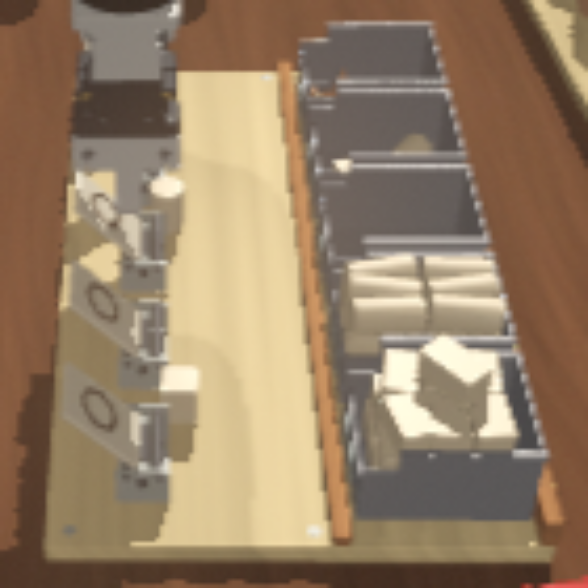

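Tag 3 has tipped over towards the robot and shows its ring at (105,210). I'll lift and move to the robot side of tag 2.

>>> jog_arm --pt "0.008 0 0.01 0 0 0 0" --pt "0.008 0 0.045 0 0 0 0" --pt "0.005 -0.005 0.08 0 0 0 0" --pt "-0.025 -0.035 0.08 0 0 0 0" --pt "-0.055 -0.07 0.08 0 0 0 0" --pt "-0.075 -0.094 0.08 0 0 0 0" --pt "-0.075 -0.094 0.075 0 0 0 0" --pt "-0.075 -0.094 0.045 0 0 0 0" --pt "-0.075 -0.094 0.015 0 0 0 0" --pt "-0.075 -0.094 0 0 0 0 0"

```text
clock: 5.45
eef_pos: [451.8, -116.3, 64.4]
eef_rot: [3.141, -0.001, 3.067]
wrist_force: [0.2, -0.1, 0.1]
finger_gap: 0.6
```

```bash
python3 - <<'E'
from h import *
print(manip.read_state()['joints'])
c=grab('side')
cv2.imwrite('pics/side4.png',cv2.resize(c['pixels'][105:275,205:365],None,fx=3.5,fy=3.5))
E
```

```text
[-3.30519333e-01  2.96077526e-01  1.89062516e+00  1.09498313e-04
  9.56056981e-01 -1.82699141e+00]
```

View pics/side4.png

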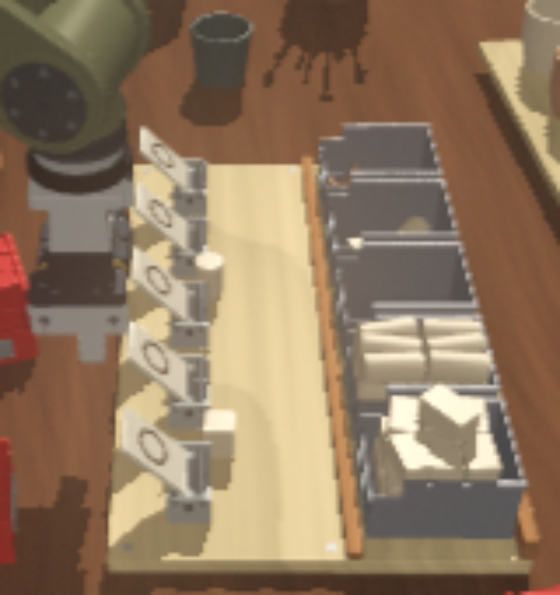

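All five tags now show the ring. The finger is at (92,350), on the robot side of tag 2's edge at (130,325). Now I'll push tag 2 back.

>>> jog_arm --pt "0.009 -0.001 0 0 0 0 0" --pt "0.018 -0.001 0 0 0 0 0" --pt "0.027 -0.002 0 0 0 0 0" --pt "0.036 -0.003 0 0 0 0 0" --pt "0.045 -0.003 0 0 0 0 0" --pt "0.054 -0.004 0 0 0 0 0" --pt "0.063 -0.005 0 0 0 0 0" --pt "0.072 -0.005 0 0 0 0 0" --pt "0.08 -0.006 0 0 0 0 0" --pt "0.089 -0.007 0 0 0 0 0"

```text
clock: 6.75
eef_pos: [541.0, -123.9, 65.5]
eef_rot: [-3.142, 0.0, 3.067]
wrist_force: [-0.5, 0.4, 0.7]
finger_gap: 0.6
```

```bash
python3 - <<'E'
from h import *
c=grab('side')
cv2.imwrite('pics/side5.png',cv2.resize(c['pixels'][105:275,205:365],None,fx=3.5,fy=3.5))
E
```

```text
(no output)
```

View pics/side5.png

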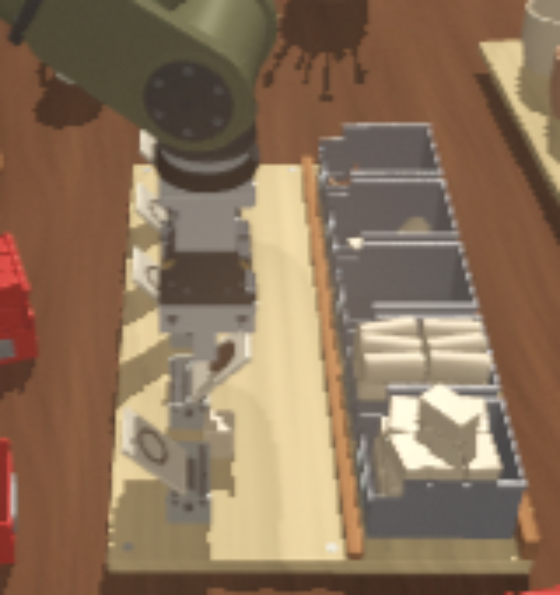

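Tag 2 now leans back and shows its disc at (225,355). Tag 1 is next.

>>> jog_arm --pt "-0.008 0 0.01 0 0 0 0" --pt "-0.008 0 0.045 0 0 0 0" --pt "-0.01 -0.005 0.08 0 0 0 0" --pt "-0.04 -0.035 0.08 0 0 0 0" --pt "-0.07 -0.07 0.08 0 0 0 0" --pt "-0.096 -0.091 0.08 0 0 0 0" --pt "-0.096 -0.091 0.075 0 0 0 0" --pt "-0.096 -0.091 0.045 0 0 0 0" --pt "-0.096 -0.091 0.015 0 0 0 0" --pt "-0.096 -0.091 0 0 0 0 0"

```text
clock: 8.05
eef_pos: [444.2, -214.0, 64.4]
eef_rot: [3.141, -0.001, 3.067]
wrist_force: [-0.5, -0.1, 1.2]
finger_gap: 0.4
```

```bash
python3 - <<'E'
from h import *
c=grab('side')
cv2.imwrite('pics/side6.png',cv2.resize(c['pixels'][105:275,205:365],None,fx=3.5,fy=3.5))
E
```

```text
(no output)
```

View pics/side6.png

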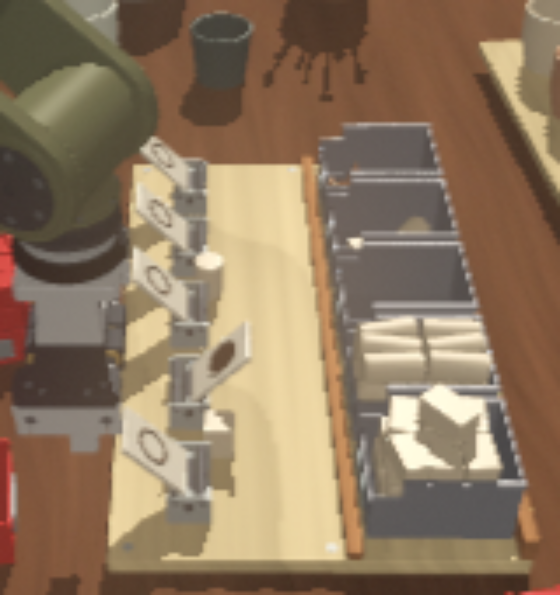

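The finger is at (92,440), clear of tag 1's edge at (125,415). Now I'll push.

>>> jog_arm --pt "0.009 -0.001 0 0 0 0 0" --pt "0.018 -0.001 0 0 0 0 0" --pt "0.027 -0.002 0 0 0 0 0" --pt "0.036 -0.003 0 0 0 0 0" --pt "0.045 -0.003 0 0 0 0 0" --pt "0.054 -0.004 0 0 0 0 0" --pt "0.063 -0.005 0 0 0 0 0" --pt "0.072 -0.005 0 0 0 0 0" --pt "0.08 -0.006 0 0 0 0 0" --pt "0.089 -0.007 0 0 0 0 0"

```text
clock: 9.35
eef_pos: [534.0, -221.9, 65.4]
eef_rot: [3.142, -0.0, 3.067]
wrist_force: [-0.2, 0.4, -0.8]
finger_gap: 0.3
```

>>> jog_arm --pt "-0.008 0 0.01 0 0 0 0" --pt "-0.008 0 0.045 0 0 0 0" --pt "-0.008 0 0.08 0 0 0 0" --pt "-0.03 0 0.12 0 0 0 0" --pt "-0.06 0 0.15 0 0 0 0" --pt "-0.09 0 0.18 0 0 0 0" --pt "-0.12 0 0.2 0 0 0 0" --pt "-0.14 0 0.2 0 0 0 0" --pt "-0.15 0 0.2 0 0 0 0" --pt "-0.15 0 0.2 0 0 0 0"

```text
clock: 10.6
eef_pos: [383.1, -221.8, 265.7]
eef_rot: [-3.141, 0.0, 3.066]
wrist_force: [-0.1, -0.5, 0.1]
finger_gap: 0.4
```

```bash
python3 - <<'E'
from h import *
c=grab('side');a=cv2.resize(c['pixels'][125:275,215:365],(400,400))
c=grab('scene');b=cv2.resize(c['pixels'][160:300,155:360],(400,273))
b=cv2.copyMakeBorder(b,0,127,0,0,cv2.BORDER_CONSTANT)
cv2.imwrite('pics/fin.png',np.hstack([a,b]))
print(manip.read_state()['qd'].round(3))
E
```

```text
[ 0.005  0.009 -0.004 -0.     0.001 -0.004]
```

View pics/fin.png

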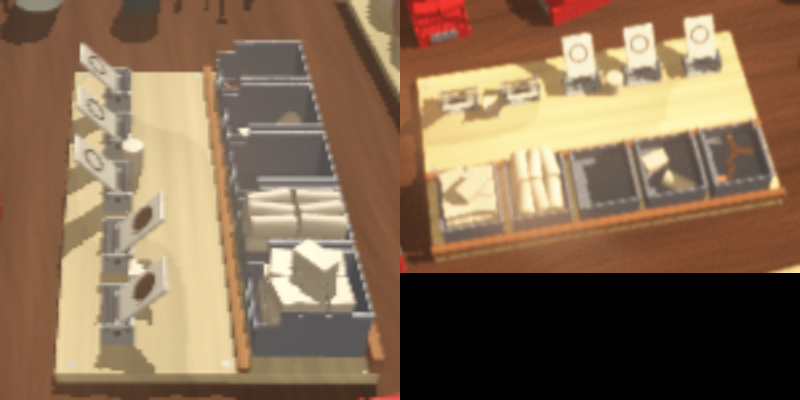

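The two tags in front of the heaped bins show the disc, at (145,215) and (147,283). The other three show the ring, the posts and bins stand where they were, and the arm is clear.

```bash
python3 -c "
from cell import manip
print(manip.sign_off())"
```

```text
the job is handed in; nothing more can be done
None
```

The tags are set and the job is handed in at about 10.7 s on the robot's clock. The sign-off gives no verdict.

With the shut fingers I pulled the tag at the empty bin over towards the robot. I then pushed back the tags at the two full bins, square posts and round posts. The tags at the two-post bin and the stilt bin already showed the ring, so I left them alone.

- **Tags:** in the last side and scene pictures, both full bins show the disc leaning back, and the other three show the ring leaning forward.
- **Surroundings:** the bins and the two loose posts looked unmoved in those pictures. I judged this by eye, and I did not check the mug, tea bowl, roller, slat or rib again.
- **Forces:** the wrist force readings at the end of each move were at most about 1 N. I did not see the peaks within a move.
- **Position check:** the measured tag spacing was 98.0 mm (given: 98), and the hinges found in the scene view matched the side view.

No check failed or disagreed.

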